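# Stow four dive lights in their fitted birch inserts

## Task

The birch inserts of the tilt-out bin are set out on the cabinet top: put each of the four black rubber dive lights into the one made for it, so the long torch goes in the long insert, the short torch in the short one, the square lamp in the square one and the round lamp in the round one. Each must rest flat on its insert's floor, the torches lying and the lamps with the lens up as they are now; set them down rather than dropping them, and leave the shell dish and the fin buckle where they are.

Things in the scene. Friction and masses are not known exactly. Their poses are not given: they have to be found in the camera images.
- long_torch: Long dive torch of black rubber, lying along its x axis: 130 long, 38 wide at the round head, 38 high. The flat-sided handle, 30 wide and 36 high, runs from x = -65 to +23 mm, the head (lens at the end) from +23 to +65. Grip the handle across y near the origin. Origin: centre of the underside of its whole outline; z up. Loose, 0.1 to 0.45 kg, rests flat and does not roll
- short_torch: Short dive torch of black rubber, same form, lying along its x axis: 85 long, 34 wide at the round head, 34 high. The flat-sided handle, 24 wide and 32 high, runs from x = -42 to +17 mm, the head from +17 to +42. Grip the handle across y, about 5 mm to -x of the origin. Origin: centre of the underside of its whole outline; z up. Loose, 0.1 to 0.45 kg, rests flat and does not roll
- square_lamp: Square dive lamp, black rubber block 50 x 50 mm (sides along x and y), 40 high, round lens on top. Origin: centre of the underside of its whole outline; z up. Loose, 0.1 to 0.45 kg, rests flat and does not roll
- round_lamp: Round dive lamp, upright black rubber cylinder 48 mm in diameter, 40 high, round lens on top. Origin: centre of the underside of its whole outline; z up. Loose, 0.1 to 0.45 kg, rests flat and does not roll
- long_tray: Long pale birch plywood insert (open tray) for the long torch, inside 154 mm along its x by 66 mm along y (outside 166 x 78); fixed to the cabinet top, never moves. Floor 4 mm thick, so a light in it stands 4 mm above the cabinet top; its 6 mm walls stand only 12 mm above the cabinet top. Origin: centre of the underside, at table height; z up
- short_tray: Short birch plywood insert for the short torch, inside 109 mm along its x by 62 mm along y (outside 121 x 74); fixed to the cabinet top, never moves. Floor 4 mm thick, so a light in it stands 4 mm above the cabinet top; its 6 mm walls stand only 12 mm above the cabinet top. Origin: centre of the underside, at table height; z up
- square_tray: Square birch plywood insert for the square lamp, inside 78 x 78 mm, sides along x and y (outside 90 x 90); fixed to the cabinet top, never moves. Floor 4 mm thick, so a light in it stands 4 mm above the cabinet top; its 6 mm walls stand only 12 mm above the cabinet top. Origin: centre of the underside, at table height; z up
- round_tray: Round birch plywood insert for the round lamp, inside diameter 76 mm (outside 88); fixed to the cabinet top, never moves. Floor 4 mm thick, so a light in it stands 4 mm above the cabinet top; its 6 mm walls stand only 12 mm above the cabinet top. Origin: centre of the underside, at table height; z up
- shell_dish: White ceramic shell-shaped dish, about 105 mm across, 25 high, standing among the lights; not to be moved. Origin: centre of the underside
- fin_buckle: Blue plastic spare fin buckle, 58 x 40 mm, 14 high, lying among the lights; not to be moved. Origin: centre of the underside
Things that resemble listed ones, but are neither listed nor needed, are in the scene too. Leave any green or orange look-alike of the long_tray alone.

How it is judged:
At the end, for the whole second after the job is handed in: Each light is in its own insert: centre within 22 mm of the insert's centre, underside 1 to 7.5 mm above the insert's underside, within 0.1 rad of upright, slower than 20 mm/s and let go; shell dish and fin buckle are within 30 mm of where they were (horizontal distance between long_torch and long_tray below 0.022 m and z of long_torch in the frame of long_tray between 0.001 and 0.0075 m and angle between each of long_torch, short_torch, square_lamp, round_lamp's own z axis and vertical below 0.1 rad and linear speed of each of long_torch, short_torch, square_lamp, round_lamp below 0.02 m/s and contact force between the fingers and long_torch below 0.05 N and horizontal distance between short_torch and short_tray below 0.022 m and z of short_torch in the frame of short_tray between 0.001 and 0.0075 m and contact force between the fingers and short_torch below 0.05 N and horizontal distance between square_lamp and square_tray below 0.022 m and z of square_lamp in the frame of square_tray between 0.001 and 0.0075 m and contact force between the fingers and square_lamp below 0.05 N and horizontal distance between round_lamp and round_tray below 0.022 m and z of round_lamp in the frame of round_tray between 0.001 and 0.0075 m and contact force between the fingers and round_lamp below 0.05 N and distance of each of shell_dish, fin_buckle from where it was at the start of the episode below 0.03 m); the robot touches nothing.
It fails at once if the shell dish or the fin buckle was pushed from its place (distance of any of shell_dish, fin_buckle from where it was at the start of the episode above 0.03 m).
It fails at once if the long torch was dropped (falling free more than 60 mm above the table) (height (world z) of long_torch above 0.06 m and contact force between the fingers and long_torch below 0.05 N and linear speed of long_torch above 0.3 m/s).
It fails at once if the short torch was dropped (falling free more than 60 mm above the table) (height (world z) of short_torch above 0.06 m and contact force between the fingers and short_torch below 0.05 N and linear speed of short_torch above 0.3 m/s).
It fails at once if the square lamp was dropped (falling free more than 60 mm above the table) (height (world z) of square_lamp above 0.06 m and contact force between the fingers and square_lamp below 0.05 N and linear speed of square_lamp above 0.3 m/s).
It fails at once if the round lamp was dropped (falling free more than 60 mm above the table) (height (world z) of round_lamp above 0.06 m and contact force between the fingers and round_lamp below 0.05 N and linear speed of round_lamp above 0.3 m/s).
It also fails if it takes over 106 s, if anything falls off the work surface, if the arm or the gripper's body presses on something with over 40 N, if the wrist force passes 120 N, or if a joint passes its speed limit or range.

## Robot

A 6-joint arm with a two-finger parallel gripper is mounted at the origin on the work surface. World frame = base frame: x ahead of the robot, y to its left, z up, the work surface at z = 0. Lengths are in m, angles in rad, forces in N, time in s.
With the tool pointing down it reaches from about 0.25 to 0.725 m from the base axis. Payload 9.7 kg.
Tool frame: the origin (TCP) lies midway between the tips of the shut fingers; the grasp point (between the pads) lies arm.grip_point_offset behind it (arm.grip_point_offset is the distance from the TCP to the grasp point, in m); z points along the fingers, y is the line along which they close (so a half turn about z gives the same grasp; the last joint's range is limited). The gripper opens to 85 mm and grips with 20 to 120 N. Pads are 22 mm wide; open, the fingers measure 114 mm over their backs; the gripper's body (76 mm by 85 mm) begins 54 mm behind the grasp point. The pads swing forward as they close: fully open they stand 13 mm farther back than shut.
Start: joints at [1.281, 0.087, 0.176, 1.66, 0, 1.571], TCP at [0.157, 0.527, 0.231] pointing down, gripper open.
Joint ranges: [-3.13, 3.13], [-0.85, 1.81], [-1.15, 1.24], [-2.2, 2.28], [-1.44, 1.52], [-3.14, 3.14]. Speed limits (rad/s): [2.22, 2.22, 2.57, 3.14, 3.14, 3.14].

## Interface

Orientations are given as a unit quaternion [w, x, y, z].
In Python, from plant import arm gives the robot as it stands. The module is installed in compiled form; this text tells all that it offers. Calls block until the motion is done:
- arm.reach(position, orientation): joint-space move of the TCP to a pose.
- arm.line_to(position, orientation=None, vel=0.15, until_force=None): straight line of the TCP; orientation=None keeps the orientation; vel is the mean speed in m/s. With until_force (N) it stops when the force on the tool has changed by that much, and returns True; else False.
- arm.goto_joints(angles): joint-space move.
- arm.move_gripper(opening, strength=None): opening from 0.0 (shut) to 1.0 (fully open); strength is the grip in N (None keeps the last); returns when the fingers have stopped.
- arm.pause(seconds).
- arm.ik(position, orientation): joint angles nearest the present ones, or None.
- arm.state(): the state.
- arm.snapshot(name): name is "scene" or "top" or "wrist"; returns the picture (400x640x3 uint8, blue, green, red); there is no depth.
- arm.calibration(name): a dict with "mtx" (3x3 intrinsics, pixels), "R" (3x3) and "t" (3): a world point X has camera coordinates R X + t. Camera axes: x right, y down, z forward; pixel columns grow to the right and rows downward; lengths in m; the calibration is good to about 2 mm. The wrist camera is an equidistant fisheye: a pixel r from the principal point sees the ray r / f radians off the axis. A picture is of the moment at which its call begins: read the wrist's pose just before it. calibration takes no time and is no camera call; for the wrist camera it gives the pose at the moment of the call.
A pose or a line that the arm cannot do raises arm.PlanningError and nothing moves.
- arm.sign_off(): hands the job in; it is judged then, once.
Trained networks look in the newest picture that a camera, given by its name, has taken for a name from the list of things; names that differ only in an ending like _2 or _b are one class to them, and where a whole thing is asked for, a point or a joint stands for the part that bears it (a point fixed in the world has none). Each returns a list of dicts, best first, with "conf" (0 to 1); they miss things now and then, are a little off and sometimes report something else, mostly with a low value. They report only what shows in the picture. A call takes as long as a camera call. They do not tell look-alikes from the thing itself.
- arm.spot_in(camera, thing): "point" ([x, y, z] in m, in world coordinates, good to about 4 mm: the middle of the surface that is visible of it).
- arm.masks_of(camera, thing): "pixels" (400x640 bool, what is visible of it).
- arm.mark_of(camera, thing): "point" ([x, y, z] in m, in world coordinates, good to about 4 mm: a listed point, or the origin of a listed thing).
The state is a dict: "clock": time; "joints": joint angles; "joint_vel": joint speeds; "tau": joint torques, N m; "eef_pos": TCP position; "orientation": TCP orientation; "force": force on the tool from outside, world axes, zero at the start; "ft_torque": the same for the moment, N m; "opening": opening from 0.0 (shut) to 1.0 (fully open); "finger_force": force on a finger pad.
Only numpy, scipy, OpenCV 4.12 (cv2) and the standard library are available. Lean on these libraries where they do the work, as an engineer would, in place of code of your own. Each camera call takes 0.05 s, during which the arm holds its last target. There are 200 camera calls.

## Working session

There is one attempt and no reset: what is moved stays moved. The work goes in short steps, each a Python script; the robot and the scene stay as the last script left them, time stands still between calls to the robot, and variables do not carry over. Pictures are saved under pics/ and viewed, at most 14 in all, crops included, and the job is handed in when it is done.

```bash
mkdir -p pics; python3 - <<'E'
from plant import arm
import cv2,numpy as np
print(arm.grip_point_offset, arm.state()["orientation"])
for c in ["top","scene"]:
    cv2.imwrite(f"pics/{c}0.png",arm.snapshot(c))
    for n in "long_torch short_torch square_lamp round_lamp long_tray short_tray square_tray round_tray shell_dish fin_buckle".split():
        K=arm.calibration(c)
        for m in arm.mark_of(c,n)[:4]:
            p=K["mtx"]@(K["R"]@np.array(m["point"])+K["t"]);
            print(c,n,round(m["conf"],2),np.round(m["point"],3),np.round(p[:2]/p[2]))
print(arm.state()["clock"])
E
```

```text
0.0187 [-1.02220333e-04  1.44403537e-01  9.89518655e-01 -6.62852410e-04]
top long_torch 0.86 [ 0.445 -0.219  0.   ] [399. 188.]
top short_torch 0.84 [ 0.429 -0.073  0.001] [349. 194.]
top square_lamp 0.59 [0.426 0.342 0.002] [208. 198.]
top round_lamp 0.66 [ 0.455  0.206 -0.002] [254. 187.]
top round_lamp 0.45 [ 0.632 -0.276  0.002] [416. 125.]
top long_tray 0.91 [0.298 0.17  0.   ] [267. 240.]
top long_tray 0.89 [ 0.226 -0.331 -0.006] [439. 263.]
top long_tray 0.76 [ 0.622 -0.085 -0.   ] [352. 130.]
top short_tray 0.78 [ 0.634 -0.274 -0.   ] [416. 125.]
top square_tray 0.87 [0.632 0.284 0.001] [228. 128.]
top round_tray 0.9 [ 0.613  0.102 -0.   ] [289. 134.]
top shell_dish 0.62 [ 0.443 -0.346 -0.   ] [442. 188.]
top fin_buckle 0.7 [ 0.442  0.073 -0.004] [299. 191.]
scene long_torch 0.65 [ 0.452 -0.216 -0.001] [255. 289.]
scene short_torch 0.95 [ 0.433 -0.071 -0.002] [292. 239.]
scene square_lamp 0.94 [0.431 0.338 0.   ] [391. 134.]
scene round_lamp 0.8 [ 0.453  0.205 -0.   ] [369. 169.]
scene long_tray 0.96 [0.301 0.167 0.002] [314. 148.]
scene long_tray 0.94 [ 0.226 -0.329  0.004] [149. 264.]
scene long_tray 0.68 [ 0.622 -0.085 -0.   ] [353. 293.]
scene long_tray 0.23 [ 0.453 -0.213 -0.   ] [256. 288.]
scene short_tray 0.72 [ 0.633 -0.279  0.001] [299. 368.]
scene square_tray 0.89 [0.631 0.279 0.   ] [444. 187.]
scene round_tray 0.67 [ 0.615  0.096 -0.001] [397. 234.]
scene round_tray 0.34 [ 0.637 -0.276  0.001] [301. 368.]
scene shell_dish 0.73 [ 0.44  -0.345  0.003] [208. 330.]
scene fin_buckle 0.75 [0.437 0.074 0.001] [332. 199.]
1.1
```

```bash
python3 - <<'E'
import cv2
a=cv2.imread("pics/top0.png")
cv2.imwrite("pics/top0c.png",cv2.resize(a[80:300,180:480],(800,587),interpolation=cv2.INTER_CUBIC))
E
```

```text
(no output)
```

View pics/top0c.png

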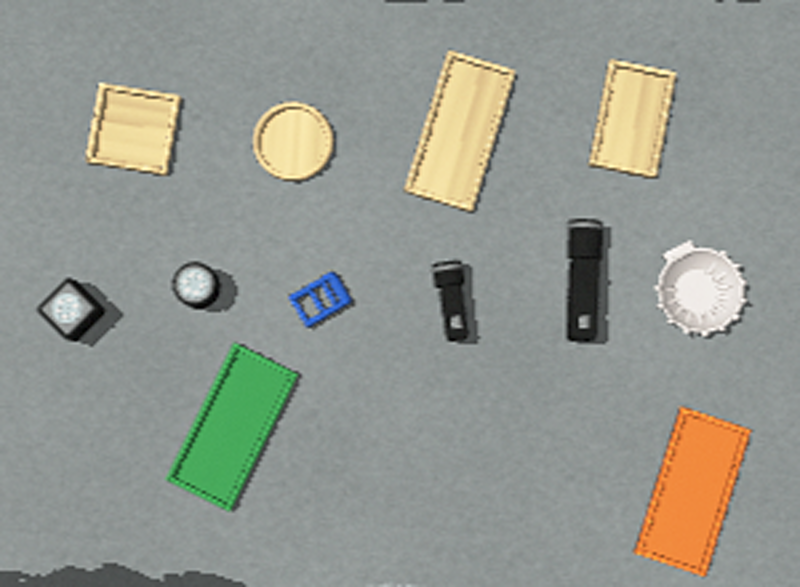

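View pics/scene0.png

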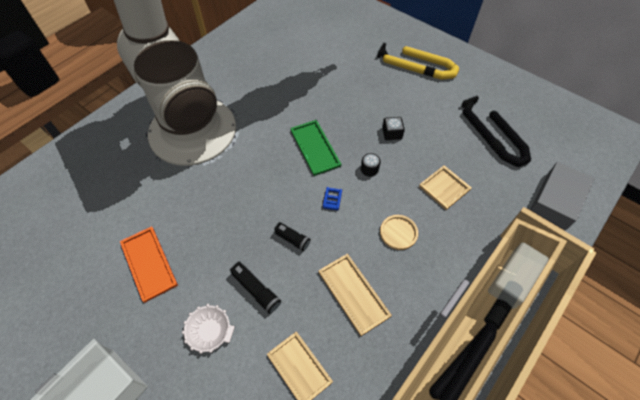

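The top picture (crop factor 2.67) shows three candidates for `long_tray`:
- birch at top px (352,130)
- green at (267,240)
- orange at (439,263)

The birch one fits the description, because it is pale birch plywood and the longer of the two birch rectangles. The enlarged crop confirms this. The long torch is at (399,188), the short torch at (349,194), the square lamp at (208,198) and the round lamp at (254,187).

Next I'll get the yaws from the masks and check IK.

```bash
cat > h.py <<'E'
from plant import arm
import numpy as np, cv2
def q(psi): return [0,np.cos(psi/2),np.sin(psi/2),0]
def ground(c,uv,z):
    K=arm.calibration(c); d=(np.c_[uv,np.ones(len(uv))]@np.linalg.inv(K["mtx"]).T)@K["R"]
    o=-K["R"].T@K["t"]; return (o+d*((z-o[2])/d[:,2])[:,None])[:,:2]
def rect(c,n,z,near):
    best=None
    for m in arm.masks_of(c,n):
        v,u=np.nonzero(m["pixels"])
        if len(u)<20: continue
        p=ground(c,np.c_[u,v].astype(float),z); r=cv2.minAreaRect((p*1000).astype(np.float32))
        e=np.hypot(*(np.array(r[0])/1000-near))
        if best is None or e<best[0]: best=(e,r)
    if best is None: return None
    b=cv2.boxPoints(best[1]); s=b[1]-b[0],b[2]-b[1]; l=max(s,key=np.linalg.norm)
    return np.round(best[1][0]),np.round(sorted(best[1][1])),round(float((np.arctan2(l[1],l[0])+np.pi/2)%np.pi-np.pi/2),3)
P=dict(long_torch=(.448,-.217,-.02),short_torch=(.431,-.072,.14),square_lamp=(.428,.340,.785),round_lamp=(.454,.2055,0),
 long_tray=(.622,-.085,-.31),short_tray=(.6345,-.2765,-.188),square_tray=(.6315,.2815,-.13),round_tray=(.614,.099,0))
E
python3 - <<'E'
from h import *
for c in ["top","scene"]:
    arm.snapshot(c)
    for n,p in P.items():
        if "round" in n: continue
        print(c,n,rect(c,n,.012 if "tray" in n else .03,np.array(p[:2])))
for n,p in P.items():
    for k in range(4):
        for z in (.01,.1,.13):
            j=arm.ik([p[0],p[1],z],q(p[2]+k*np.pi/2))
            print(n,k,z,None if j is None else np.round(j,2)[[0,4,5]])
E
```

```text
top long_torch (array([ 451., -214.]), array([ 38., 134.]), -0.031)
top short_torch (array([432., -69.]), array([33., 85.]), 0.038)
top square_lamp (array([430., 341.]), array([51., 56.]), 0.781)
top long_tray (array([622., -84.]), array([ 77., 170.]), -0.32)
top short_tray (array([ 634., -275.]), array([ 77., 129.]), -0.199)
top square_tray (array([632., 279.]), array([96., 96.]), -0.151)
scene long_torch (array([ 456., -217.]), array([ 38., 138.]), -0.079)
scene short_torch (array([437., -76.]), array([36., 91.]), 0.073)
scene square_lamp (array([433., 335.]), array([59., 76.]), -0.881)
scene long_tray (array([303., 166.]), array([ 83., 174.]), -0.481)
scene short_tray (array([ 634., -278.]), array([ 75., 122.]), -0.213)
scene square_tray (array([632., 273.]), array([92., 97.]), 1.391)
long_torch 0 0.01 [-0.45  0.    2.71]
long_torch 0 0.1 [-0.45  0.    2.71]
long_torch 0 0.13 [-0.45  0.    2.71]
long_torch 1 0.01 [-0.45  0.    1.14]
long_torch 1 0.1 [-0.45  0.    1.14]
long_torch 1 0.13 [-0.45  0.    1.14]
long_torch 2 0.01 [-0.45  0.   -0.43]
long_torch 2 0.1 [-0.45  0.   -0.43]

[... 2566 characters left out ...]
  2.12]
square_tray 1 0.13 [0.42 0.   2.12]
square_tray 2 0.01 [0.42 0.   0.55]
square_tray 2 0.1 [0.42 0.   0.55]
square_tray 2 0.13 [0.42 0.   0.55]
square_tray 3 0.01 [ 0.42  0.   -1.02]
square_tray 3 0.1 [ 0.42  0.   -1.02]
square_tray 3 0.13 [ 0.42  0.   -1.02]
round_tray 0 0.01 [ 0.16  0.   -2.98]
round_tray 0 0.1 [ 0.16  0.   -2.98]
round_tray 0 0.13 [ 0.16  0.   -2.98]
round_tray 1 0.01 [0.16 0.   1.73]
round_tray 1 0.1 [0.16 0.   1.73]
round_tray 1 0.13 [0.16 0.   1.73]
round_tray 2 0.01 [0.16 0.   0.16]
round_tray 2 0.1 [0.16 0.   0.16]
round_tray 2 0.13 [0.16 0.   0.16]
round_tray 3 0.01 [ 0.16  0.   -1.41]
round_tray 3 0.1 [ 0.16  0.   -1.41]
round_tray 3 0.13 [ 0.16  0.   -1.41]
```

```bash
cat >> h.py <<'E'
P["long_torch"]=(.449,-.217,-.035); P["short_torch"]=(.4315,-.072,.12)
def job(n,h,pre,rel,dx=0.,strength=50):
    o=P[n+("_torch" if n in("long","short") else "_lamp")]; t=P[n+"_tray"]
    at=lambda p,z:[p[0]+dx*np.cos(p[2]),p[1]+dx*np.sin(p[2]),z]
    arm.move_gripper(pre,strength)
    arm.reach(at(o,.12),q(o[2]+np.pi))
    arm.line_to(at(o,h),vel=.12)
    arm.move_gripper(0,strength); s=arm.state(); g=s["opening"]
    print(n,"grip",round(g,3),s["finger_force"])
    arm.line_to(at(o,.12),vel=.12)
    print("held",round(arm.state()["opening"],3),np.round(arm.state()["force"],1))
    arm.line_to(at(t,.12),q(t[2]+np.pi),vel=.15)
    arm.line_to(at(t,h+.016),vel=.12); arm.pause(.2)
    print("touch",arm.line_to(at(t,h+.002),vel=.02,until_force=4),arm.state()["eef_pos"][2]-h)
    arm.move_gripper(g+rel); arm.pause(.2)
    arm.line_to(at(t,.12),vel=.12)
    print("clock",arm.state()["clock"])
E
python3 - <<'E'
from h import *
job("square",.006,.95,.12)
c="top";cv2.imwrite("pics/t1.png",cv2.resize(arm.snapshot(c)[80:300,180:480],(800,587)))
for n in("square_lamp","square_tray"): print([np.round(m["point"],3) for m in arm.mark_of(c,n)])
E
```

```text
square grip 0.579 53.27129781246185
held 0.575 [-0.1  0.3 -2.7]
touch True 0.004896567520054828
clock 10.925
[array([0.628, 0.283, 0.005])]
[array([0.63 , 0.282, 0.   ])]
```

View pics/t1.png

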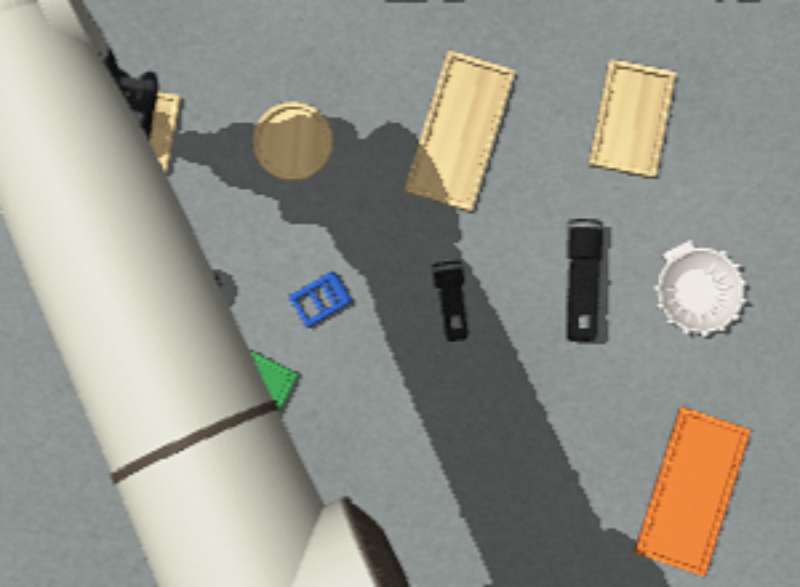

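The arm hides the square insert at crop px (150,130), but contact came at +4.9 mm and the network puts the lamp within 3 mm of the insert's centre. The other things are unchanged. I'll carry on with the round lamp and both torches.

```bash
python3 - <<'E'
from h import *
job("round",.006,.95,.12)
job("short",.005,.75,.07,dx=-.005)
job("long",.008,.8,.07)
arm.reach([.3,-.02,.25],q(np.pi))
for c in("top","scene"):
    im=arm.snapshot(c)
    for n in P:
        print(c,n,[np.round(m["point"],3) for m in arm.mark_of(c,n)][:2])
    cv2.imwrite(f"pics/{c}2.png",cv2.resize(im[80:300,180:480],(800,587)) if c=="top" else cv2.resize(im[130:400,220:540],(711,600)))
print(arm.state()["clock"])
E
```

```text
round grip 0.551 51.31217658519745
held 0.543 [ 0.1 -0.  -1. ]
touch True 0.004916551562756987
clock 19.5167
short grip 0.272 50.253639221191406
held 0.271 [ 0.1 -0.1 -0.8]
touch True 0.004692954328631941
clock 28.725
long grip 0.342 50.63709855079651
held 0.341 [-0.  -0.1 -2.6]
touch True 0.004810055318226095
clock 37.3583
top long_torch [array([ 0.624, -0.088,  0.007])]
top short_torch [array([ 0.635, -0.276,  0.003])]
top square_lamp [array([0.628, 0.283, 0.006])]
top round_lamp [array([0.615, 0.098, 0.001])]
top long_tray [array([ 0.298,  0.168, -0.   ]), array([ 0.621, -0.084, -0.001])]
top short_tray [array([ 0.632, -0.278,  0.001]), array([0.628, 0.283, 0.005])]
top square_tray [array([ 0.634,  0.28 , -0.001])]
top round_tray [array([ 0.61 ,  0.103, -0.001])]
scene long_torch [array([ 0.624, -0.082,  0.006])]
scene short_torch [array([ 0.634, -0.278,  0.004])]
scene square_lamp [array([0.633, 0.282, 0.003])]
scene round_lamp [array([ 0.611,  0.098, -0.002])]
scene long_tray [array([ 0.624, -0.086,  0.001]), array([0.301, 0.166, 0.002])]
scene short_tray [array([ 0.636, -0.277, -0.001])]
scene square_tray [array([0.635, 0.28 , 0.   ])]
scene round_tray [array([ 0.611,  0.099, -0.001])]
39.5833
```

View pics/top2.png

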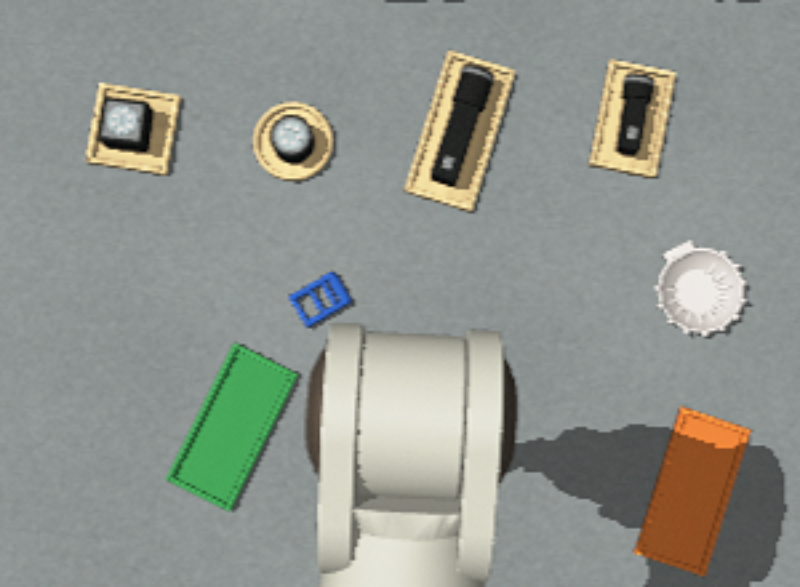

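View pics/scene2.png

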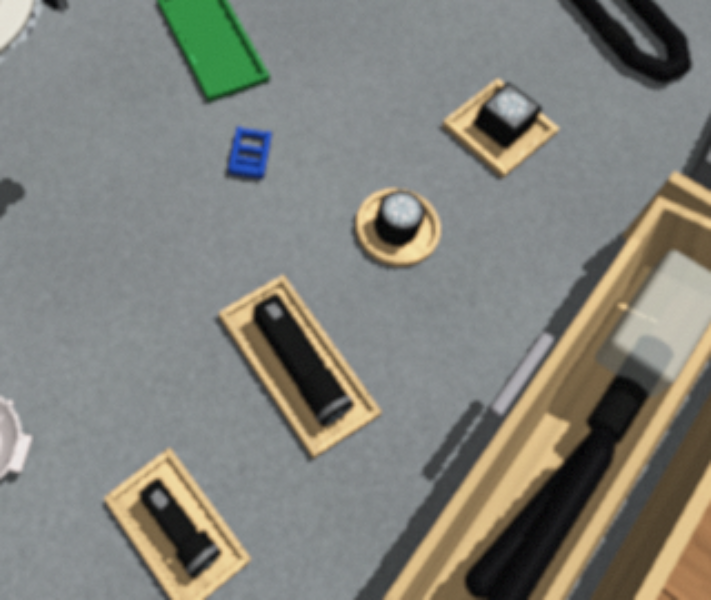

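All four lights lie flat and centred in their own birch inserts: the square lamp at crop px (125,125), round lamp at (293,138), long torch at (462,125) and short torch at (635,113). The shell dish at (700,290) and the fin buckle at (320,298) have not moved.

```bash
python3 -c "
from plant import arm
print(arm.sign_off())"
```

```text
the job is handed in; nothing more can be done
None
```

All four lights are in their own birch inserts, each set down gently with the shell dish and fin buckle left in place, and the job was handed in at about 40 s of the 106 s allowed; no verdict came back.

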